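Level the frosted-glass display shelf

ROBOT

A 6-joint arm with a two-finger parallel gripper is mounted at the origin on the work surface. World frame = base frame: x ahead of the robot, y to its left, z up, the work surface at z = 0. Lengths are in mm, angles in rad, forces in N, time in s.
With the tool pointing down it reaches from about 300 to 775 mm from the base axis. Payload 14.6 kg.
Tool frame: the origin (TCP) lies at the very end of the fingers, on their centre line; the grasp point (between the pads) lies 19 mm behind it; z points along the fingers, y is the line along which they close (so a half turn about z gives the same grasp; the last joint's range is limited). The gripper opens to 94 mm and grips with 3 to 60 N. Pads are 16 mm wide; open, the fingers measure 119 mm over their backs; the gripper's body (75 mm by 177 mm) begins 78 mm behind the grasp point.
Start: joints at [-1.317, 0.3, 1.521, -0, 1.321, -0.067], TCP at [173.422, -521.933, 205.446] pointing down, gripper open.
Joint ranges: [-3.03, 3.03], [-0.79, 2.21], [0.23, 2.52], [-1.04, 4.18], [0, 3.07], [-2.55, 2.55]. Speed limits (rad/s): [2.22, 2.22, 2.57, 3.14, 3.14, 3.14].

INTERFACE

Orientations are given as [roll, pitch, yaw] about the fixed x, y, z axes, in that order (R = Rz(yaw) Ry(pitch) Rx(roll)).
In Python, from cell import manip, eyes, ticket gives the robot as it stands. The module is installed in compiled form; this text tells all that it offers.
- The arm moves only by the tool arm_command, never from a script. Its argument "plan" is a list of rows, each a list of 5 numbers: the opening, from -1 (shut) to 1 (fully open), then the shift along the tool's x, y, z in m, then the turn about the tool's z in rad. In form: [[jaw, dx, dy, dz, roll], ...]. A call has 1 to 20 rows; each row shifts and turns the commanded pose from where the row before left it, along the tool's axes as they then stand; what a row does not reach is not made up. A row lasts 1/8 s, in which the tool goes at most 62.5 mm and 10.7 degrees, less where a joint would pass 70% of its speed; a pose out of reach is approached as far as the arm can. A call is refused whole if a number of a shift passes 0.0625 or a number of a turn 0.188, either way. A call with a gripper value outside its range is refused whole. The fingers move at their own pace and stop on an object; "newtons" is the grip in N (left out, the last holds). Time passes only in rows, so rows that do not move let the fingers close. It gives the time, the measured TCP pose, the force, the opening and the grip force at its end, in the units of the state.
- manip.read_state(): the state, without advancing time (a new reading comes with each control period).
- eyes.camera(name): name is "side" or "top" or "wrist"; returns a dict with "img" (420x560x3 uint8, blue, green, red), "z_map" (420x560 float32, mm along the optical axis (not along the pixel's ray), 0 where there is no reading), "fx", "fy", "cx", "cy" (pixels), "eye" and "orientation" of the camera in the world. Camera axes: x right, y down, z forward; pixel columns grow to the right and rows downward; lengths in mm; the calibration is good to about 2 mm. A picture is of the moment at which its call begins.
- ticket.sign_off(): hands the job in; it is judged then, once.
The state is a dict: "clock": time; "joints": joint angles; "qd": joint speeds; "effort": joint torques, N m; "eef_pos": TCP position; "eef_rot": TCP orientation; "wrist_force": force on the tool from outside, world axes, zero at the start; "moment": the same for the moment, N m; "finger_gap": finger opening in mm; "finger_force": force on a finger pad.
Only numpy, scipy, OpenCV 4.12 (cv2) and the standard library are available. Lean on these libraries where they do the work, as an engineer would, in place of code of your own. Each camera call takes 0.05 s, during which the arm holds its last target. There are 200 camera calls.

TASK

The front of the little frosted-glass display shelf sags. Stand the spirit level upright on the clear right-hand end of the glass, pointing front to back, let go of it, and turn the black knob of the levelling foot until the bubble rests between the two lines. Then press the level gently down onto the glass with the fingers and finish while still pressing, with the bubble between its lines; leave the standees, mug, die, coin and deck box where they are.

Things in the scene. Friction and masses are not known exactly. Their poses are not given: they have to be found in the camera images.
- level_center (a point): centre of the spirit level, an aluminium bar with black end caps, 160 x 22 x 32 mm high, 0.2 kg, first standing on the table right of the shelf; point 16 mm above its base, x along the bar, z up. The vial is read from above in a 60 mm slot in the middle of its top; the end blocks, 30 to 80 mm either side of centre, are solid and flat-topped: press there, not on the vial. Grip across the 22 mm.
- bubble_mid (a point): middle of the pale bubble (12 mm long) in the level's vial, 12 mm above the level's centre and free to drift up to 20 mm either way along the level's x axis. It drifts to the higher end, 1.26 mm per mrad of slope, and takes about 1.5 s to come to rest. The two black lines are 9 mm either side of the level's middle: it is between them while within 3 mm of the middle.
- glass_top (a point): centre of the upper face of the frosted glass (200 mm front to back, 420 wide, 8 thick, about 65 above the table). x points from the shelf's front edge (near the robot, with the knob) to its back, y to its left, z up. The glass pivots on a rod 85 mm behind this point; at first its front sags by 0.3 to 0.8 degrees.
- glass: the same glass with its steel bars; origin on the hinge rod at the back, 85 mm behind and 15 mm below the centre of the glass's top; same axes.
- level_spot (a point): middle of the clear strip at the right end of the glass, on its top face, 140 mm right of the glass's centre; the level goes here, its length along this point's x axis (front to back), either way round.
- knob_grip (a point): middle of the levelling foot's round black knob (40 mm diameter, 24 high, underside about 25 above the glass), on an upright spindle near the middle of the shelf's front edge. Clockwise from above raises the glass's front, 3.86 mrad of slope (bubble: 4.9 mm) per radian; the knob keeps its height and stays where it is left.
- knight: painted flat wooden standee, 6 thick, 48 wide, 99 mm tall, upright in a slot of the oak stand at the back left of the glass; origin at the middle of its foot; leave alone
- wizard: painted flat wooden standee with a pointed hat, 108 mm tall, beside it; origin at its foot; leave alone
- dragon: painted flat wooden standee, 91 mm tall, beside them; origin at its foot; leave alone
- die: orange swirl acrylic die, 22 mm, on the left half of the glass; origin under its middle; leave alone
- coin: nickel-plated bottle opener coin, 40 mm across, 4 mm thick, lying on the back of the glass between stand and clear strip; origin under its middle; leave alone
- mug: navy ceramic dice mug, 80 mm across, 90 mm high, at the left front of the glass; origin under its middle; leave alone
- deckbox: dark card deck box, 68 by 42 by 94 mm high, standing on the table right of the shelf; origin under its middle; leave alone
There are look-alikes about, which are no part of the job. Of the things that look like the part that bears level_center, take the one that is nearest to the robot's base at the start.

How it is judged:
By the outcome, as a careful person would: the job done as asked, in the order asked, and still so for the second after the job is handed in, while the arm keeps its last pose, push and grip.
It also fails if it takes over 72 s, if anything falls off the work surface, if the arm or the gripper's body presses on something with over 40 N, if the wrist force passes 120 N, or if a joint passes its speed limit or range.

## Working session

There is one attempt and no reset: what is moved stays moved. The work goes in short steps, Python scripts to look and compute and a tool call to move; the robot and the scene stay as the last step left them, time stands still between calls to the robot, and variables do not carry over. Pictures are saved under pics/ and viewed, at most 10 in all, crops included, and the job is handed in when it is done.

Besides the shell and the picture viewer there is one more tool, called as name(argument=value, ...), one argument or row to a line, values as JSON. arm_command: Moves the arm, as the interface text tells. Its arguments: {"type":"object","properties":{"plan":{"type":"array"},"newtons":{"type":"number"}},"required":["plan"]}

```bash
mkdir -p pics; cat > h.py <<'E'
import numpy as np, cv2
from scipy.spatial.transform import Rotation as R
from cell import manip, eyes, ticket
def cam(n):
    c=eyes.camera(n); o=c["orientation"]; o=np.array(o,float)
    c["R"]=o if o.shape==(3,3) else (R.from_euler("xyz",o).as_matrix() if o.size==3 else R.from_quat(o).as_matrix())
    c["eye"]=np.array(c["eye"],float); return c
def ray(c,u,v):
    return c["R"]@np.array([(u-c["cx"])/c["fx"],(v-c["cy"])/c["fy"],1.])
def onz(c,u,v,z):
    d=ray(c,u,v); return c["eye"]+d*(z-c["eye"][2])/d[2]
def dep(c,u,v):
    return c["eye"]+ray(c,u,v)*c["z_map"][int(round(v)),int(round(u))]
def cloud(c):
    v,u=np.mgrid[0:420,0:560]; d=np.stack([(u-c["cx"])/c["fx"],(v-c["cy"])/c["fy"],np.ones(u.shape)],-1)*c["z_map"][...,None]
    return d@c["R"].T+c["eye"]
E
python3 - <<'E'
from h import *
print(manip.read_state())
for n in("top","side","wrist"):
    c=cam(n); cv2.imwrite(f"pics/{n}0.png",c["img"]); print(n,c["eye"],c["orientation"],c["fx"],c["fy"],c["cx"],c["cy"])
E
```

```text
{'clock': 0.0, 'joints': array([-1.31664029e+00,  3.00469658e-01,  1.52162530e+00, -8.13556886e-06,
        1.32069818e+00, -6.65556808e-02]), 'qd': array([ 7.37358233e-04,  1.84115745e-03, -9.35184850e-05, -2.17075508e-03,
        5.61070328e-04, -1.31228795e-04]), 'effort': array([ 4.30283990e-05, -5.31807482e+01, -3.52731550e+01,  7.08829123e-02,
        2.44949665e-02, -1.29725327e-04]), 'eef_pos': array([ 173.33055004, -521.67716331,  204.86841892]), 'eef_rot': array([-3.14039430e+00, -7.19774851e-05,  3.20713695e-01]), 'wrist_force': array([-0.15383215,  0.37248306, -0.30650634]), 'moment': array([-0.0250851 ,  0.01835646, -0.01691733]), 'finger_force': 0.0, 'finger_gap': 93.78058155405296}
top [ 488.73928882  -99.0410291  1015.51994806] [-3.01571786  0.02937318 -1.56386291] 438.88978507049575 438.88978507049575 278.1697275412187 202.00484878349712
side [ 25.28396191 547.97774307 992.48552169] [-2.38753714  0.0141007  -2.42013136] 497.63871232041583 497.63871232041583 279.0208595477631 209.81121872461833
wrist [ 253.21128305 -494.95572245  385.31855615] [ 2.85212092e+00 -1.70909379e-04 -1.25060960e+00] 357.7111244922475 357.7111244922475 277.1006678321184 210.2753485089823
```

View pics/top0.png

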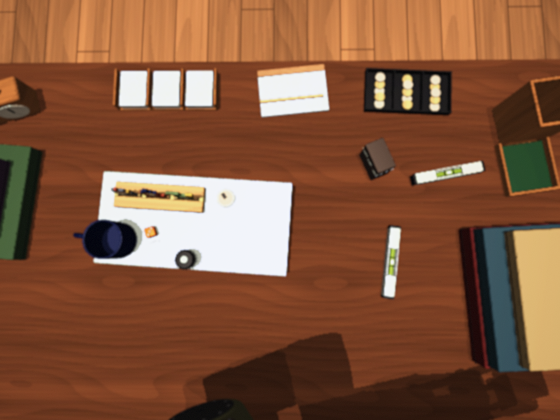

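View pics/side0.png

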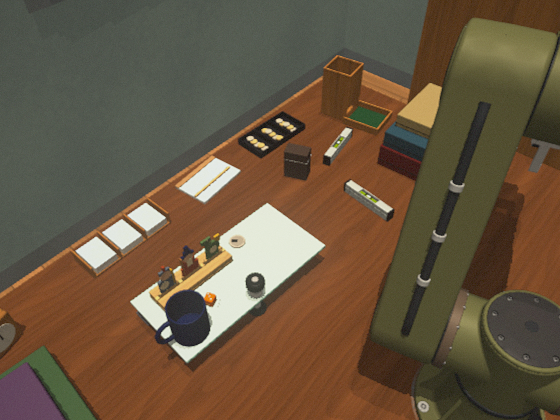

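Two levels could be taken for the target: A at top (391,262) and B at top (448,173). A is lower in the picture, so nearer the base, and I choose it. The glass spans about (100,172)–(292,275) and the knob is at (185,259).

```bash
python3 - <<'E'
from h import *
c=cam("top"); P=cloud(c); im=c["img"].astype(int); z=P[...,2]
def rect(m,n):
    cs,_=cv2.findContours(m.astype(np.uint8),cv2.RETR_EXTERNAL,cv2.CHAIN_APPROX_NONE)
    k=max(cs,key=cv2.contourArea); return k
# levels: height 20..45
for nm,(u0,u1,v0,v1) in dict(A=(370,415,215,310),B=(405,495,150,195)).items():
    m=np.zeros(z.shape,bool); m[v0:v1,u0:u1]=(z[v0:v1,u0:u1]>22)&(z[v0:v1,u0:u1]<45)
    k=rect(m,nm)[:,0]; pts=np.array([onz(c,u,v,32)[:2] for u,v in k],np.float32)
    r=cv2.minAreaRect(pts); print(nm,r,"dist",np.hypot(*r[0]),"zmed",np.median(z[m]))
# glass top
m=(im.min(2)>150)&(z>50)&(z<80); m[:,:80]=0; m[:160]=0;m[300:]=0;m[:,300:]=0
k=rect(m,"g")[:,0]; pts=np.array([onz(c,u,v,65)[:2] for u,v in k],np.float32)
print("glass",cv2.minAreaRect(pts),cv2.boxPoints(cv2.minAreaRect(pts)))
# right edge fit & back edge & front edge lines from rows / columns
a=np.array([P[y,x] for y,x in zip(*np.where(m))]); A=np.c_[a[:,:2],np.ones(len(a))]
print("plane",np.linalg.lstsq(A,a[:,2],rcond=None)[0], a[:,2].mean())
# knob
w=np.zeros(z.shape,bool); w[235:285,165:205]=(z[235:285,165:205]>95)
k=rect(w,"k"); print("knob px",cv2.minEnclosingCircle(k),"z",np.median(z[w]),"n",w.sum())
(u,v),r=cv2.minEnclosingCircle(k); print("knob",onz(c,u,v,np.median(z[w])), r*(1015-114)/c["fx"])
cv2.imwrite("pics/k.png",np.hstack([cv2.resize(c["img"][230:290,150:220],None,fx=5,fy=5),cv2.resize(c["img"][220:300,365:415],None,fx=3.75,fy=3.75)]))
w=cam("wrist"); cv2.imwrite("pics/w1.png",w["img"])
E
```

```text
A ((480.79156494140625, -320.1590270996094), (25.177433013916016, 160.74681091308594), 83.27891540527344) dist 577.6351197357852 zmed 32.305522148291914
B ((680.69677734375, -452.08514404296875), (23.661039352416992, 164.86068725585938), 11.093060493469238) dist 817.1469146674413 zmed 32.3918205979453
glass ((562.8377075195312, 115.61129760742188), (419.2923889160156, 201.36654663085938), 86.48503112792969) [[449.49057 -87.4677 ]
 [650.4783  -99.81334]
 [676.1848  318.6903 ]
 [475.19714 331.03595]]
plane [ 1.24674813e-02 -1.37263739e-03  5.79085091e+01] 64.74935349107267
knob px ((185.2857208251953, 259.8571472167969), 11.088793754577637) z 114.30850595149809 n 351
knob [482.53189774 117.83129756 114.30850595] 22.764264543704673
```

View pics/k.png

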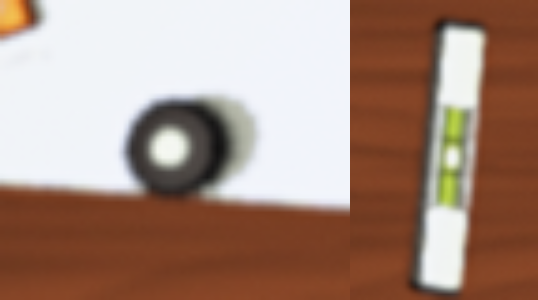

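The crop confirms A: an aluminium bar with dark ends and a green vial in the middle, 161 mm long, 578 mm from the base (B is 817 mm away). The glass yaw is about -3.5°, with level_spot near (554,-24). The white knob cap is at about (183.6,259.4), so the knob is near (483,121).

arm_command(
  plan=[
    [1,0,0,0,0.146],
    [1,0,0,0,0.146],
    [1,0,0,0,0.146],
    [1,0.035,-0.0295,0,0],
    [1,0.035,-0.0295,0,0],
    [1,0.035,-0.0295,0,0],
    [1,0.035,-0.0295,0,0],
    [1,0.035,-0.0295,0,0],
    [1,0.035,-0.0295,0,0],
    [1,0.035,-0.0295,0,0],
    [1,0.037,-0.0295,0,0],
    [1,0,0,0,0],
  ],
  newtons=20,
)

```text
clock: 1.75
eef_pos: [482.9, -318.7, 204.9]
eef_rot: [-3.141, 0.0, -0.114]
wrist_force: [-0.3, -0.3, 0.2]
finger_gap: 93.9
finger_force: 0.0
```

arm_command(
  plan=[
    [0.2,-0.002,0.0015,0.04,0],
    [0.2,0,0,0.04,0],
    [0.2,0,0,0.04,0],
    [0.2,0,0,0.04,0],
    [0.2,0,0,0.025,0],
    [0.2,0,0,0.013,0],
    [0.2,0,0,0,0],
    [-1,0,0,0,0],
    [-1,0,0,0,0],
    [-1,0,0,0,0],
    [-1,0,0,0,0],
    [-1,0,0,0,0],
  ],
  newtons=25,
)

```text
clock: 3.25
eef_pos: [479.0, -321.8, 7.7]
eef_rot: [3.142, -0.0, -0.117]
wrist_force: [-1.7, 2.2, 4.5]
finger_gap: 21.9
finger_force: 25.0
```

arm_command(
  plan=[
    [-1,0,0,-0.015,0],
    [-1,0,0,-0.035,0],
    [-1,0,0,-0.035,0],
    [-1,0,0,-0.035,-0.056],
    [-1,0.0071,-0.0377,0,0],
    [-1,0.0071,-0.0377,0,0],
    [-1,0.0071,-0.0377,0,0],
    [-1,0.0071,-0.0377,0,0],
    [-1,0.0071,-0.0377,0,0],
    [-1,0.0071,-0.0377,0,0],
    [-1,0.0071,-0.0377,0,0],
    [-1,0.0071,-0.0377,0,0],
    [-1,0,0,0,0],
    [-1,0,0,0,0],
  ],
)

```text
clock: 5.0
eef_pos: [553.9, -24.7, 127.8]
eef_rot: [3.141, -0.0, -0.061]
wrist_force: [-0.1, -0.8, -1.4]
finger_gap: 21.7
finger_force: 25.0
```

```bash
python3 - <<'E'
from h import *
s=manip.read_state(); print(s["eef_pos"],s["eef_rot"],s["finger_gap"])
c=cam("wrist"); cv2.imwrite("pics/w2.png",c["img"]); P=cloud(c); z=P[...,2]; im=c["img"].astype(int)
# glass outline by wrist depth: right edge, front edge, coin
m=(z>55)&(z<75)&(im.min(2)>110)
q=P[m]; print("glass pts x",q[:,0].min(),q[:,0].max(),"y",q[:,1].min(),q[:,1].max())
for x in range(470,660,30):
    b=q[abs(q[:,0]-x)<3]
    if len(b): print(x,np.percentile(b[:,1],0.5).round(1),b[:,2].mean().round(1))
for y in range(-80,40,20):
    b=q[abs(q[:,1]-y)<3]
    if len(b): print("y",y,b[:,0].min().round(1),b[:,0].max().round(1))
E
```

```text
[553.94317982 -24.65962584 127.84365366] [ 3.14134108e+00 -1.81679651e-04 -6.10807959e-02] 21.669724537404996
glass pts x 456.4106808831898 667.0590011095865 y -97.53878395477491 199.672778401985
470 -1.7 63.7
500 -86.4 64.2
530 -88.8 64.6
560 -66.9 64.9
590 -92.7 65.4
620 -94.8 66.8
650 -95.8 66.2
y -80 475.2 653.2
y -60 502.9 654.4
y -40 637.0 655.6
y -20 638.2 656.9
y 0 456.4 658.2
y 20 499.7 659.3
```

View pics/w2.png

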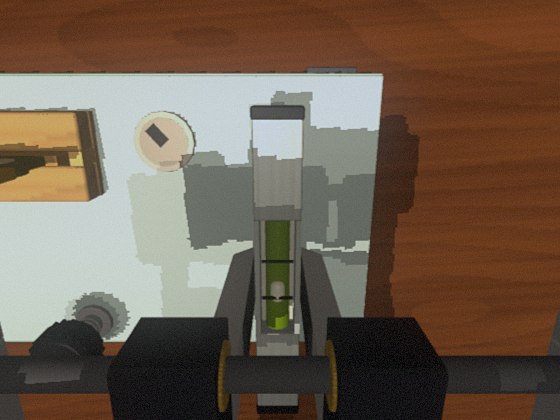

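The wrist view shows the level held across its middle with its slot at (277,215–330), lines at v≈261 and 297, and the coin (165,140) and stand well clear of it. Lowering it now.

arm_command(
  plan=[
    [-1,0.001,-0.001,0.02,0],
    [-1,0,0,0.02,0],
    [-1,0,0,0.011,0],
    [-1,0,0,0.001,0],
    [-1,0,0,0.001,0],
    [-1,0,0,0,0],
  ],
)

```text
clock: 5.8
eef_pos: [555.4, -23.4, 75.0]
eef_rot: [3.142, -0.001, -0.061]
wrist_force: [-0.2, 0.1, -2.7]
finger_gap: 22.0
finger_force: 25.0
```

arm_command(
  plan=[
    [-1,0,0,0.001,0],
    [-1,0,0,0.0005,0],
    [-1,0,0,0,0],
  ],
)

```text
clock: 6.18
eef_pos: [555.1, -23.2, 73.0]
eef_rot: [-3.142, 0.0, -0.061]
wrist_force: [0.4, -0.2, -1.7]
finger_gap: 21.9
finger_force: 25.0
```

arm_command(
  plan=[
    [-1,0,0,0.0007,0],
    [-1,0,0,0.0005,0],
    [-1,0,0,0,0],
  ],
)

```text
clock: 6.55
eef_pos: [555.2, -23.3, 72.0]
eef_rot: [-3.142, -0.0, -0.061]
wrist_force: [-2.8, 0.0, 2.4]
finger_gap: 21.5
finger_force: 25.0
```

arm_command(
  plan=[
    [-0.3,0,0,0,0],
    [-0.1,0,0,0,0],
    [0,0,0,0,0],
    [0,0,0,-0.02,0],
    [0,0,0,-0.035,0],
    [0,0,0,-0.035,0],
    [0,0,0,-0.03,0],
    [0,0,0,0,0],
    [0,0,0,0,0],
    [0,0,0,0,0],
    [0,0,0,0,0],
    [0,0,0,0,0],
    [0,0,0,0,0],
  ],
)

```text
clock: 8.18
eef_pos: [555.1, -23.3, 191.6]
eef_rot: [-3.142, 0.0, -0.061]
wrist_force: [0.9, 0.2, 0.3]
finger_gap: 46.9
finger_force: 0.0
```

```bash
python3 - <<'E'
from h import *
s=manip.read_state(); print(s["eef_pos"],s["finger_gap"])
c=cam("wrist"); P=cloud(c); z=P[...,2]; im=c["img"]
m=((z>88)&(z<104)&(abs(P[...,0]-555)<110)&(abs(P[...,1]+23)<25)).astype(np.uint8)
k=max(cv2.findContours(m,0,1)[0],key=cv2.contourArea)
print(cv2.minAreaRect(P[m>0][:,:2].astype(np.float32)),np.median(z[m>0]))
x,y,w,h=cv2.boundingRect(k); print(x,y,w,h)
cr=im[max(0,y-5):y+h+5,max(0,x-10):x+w+10]; f=min(3,600/cr.shape[0]); cv2.imwrite("pics/w3.png",np.hstack([cv2.resize(cr,None,fx=f,fy=f)]))
cv2.imwrite("pics/w3full.png",im)
E
```

```text
[555.11032944 -23.29126497 191.61709366] 46.90526310723738
((557.7377319335938, -23.707429885864258), (22.96706771850586, 161.23008728027344), 86.71099853515625) 96.90257009912335
262 105 32 194
```

View pics/w3full.png

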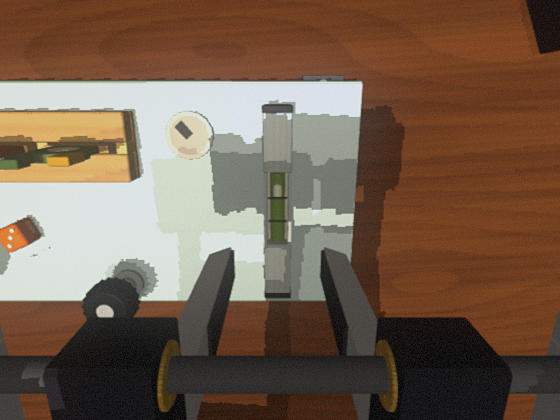

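The level stands centred on the strip at (558,-24), yaw -3.3°. The bubble is at (277,189), behind the lines (v≈198 and 221). The knob's white cap is at (105,312). I'll write a bubble reader and work out the knob position.

```bash
cat >> h.py <<'E'
def bubble(c,L=(557.7,-23.7),yaw=-0.059,zv=93.5):
    """sample the vial along the level (mm from its middle, + to back): ray-cast strip"""
    t=np.arange(-30,30.01,0.5); ax=np.array([np.cos(yaw),np.sin(yaw)]); n=np.array([-ax[1],ax[0]])
    W=np.arange(-3,3.1,0.5); X=np.array([[np.r_[np.array(L)+a*ax+b*n,zv] for a in t] for b in W])
    q=(X-c["eye"])@c["R"]; u=q[...,0]/q[...,2]*c["fx"]+c["cx"]; v=q[...,1]/q[...,2]*c["fy"]+c["cy"]
    s=cv2.remap(c["img"],u.astype(np.float32),v.astype(np.float32),cv2.INTER_LINEAR)
    return t,s
E
python3 - <<'E'
from h import *
c=cam("wrist"); t,s=bubble(c); b=s.mean(0)
for i in range(0,len(t),2): print(t[i],b[i].astype(int),end=" ")
# knob from wrist: white cap centroid
im=c["img"].astype(int); m=np.zeros(im.shape[:2],np.uint8); m[295:328,85:125]=(im[295:328,85:125].min(2)>110)
print(); M=cv2.moments(m,True); u,v=M["m10"]/M["m00"],M["m01"]/M["m00"]; print(u,v,M["m00"],dep(c,u,v),onz(c,u,v,114))
E
```

```text
-30.0 [80 84 83] -29.0 [69 84 80] -28.0 [52 89 78] -27.0 [48 89 76] -26.0 [47 89 77] -25.0 [47 89 76] -24.0 [48 88 76] -23.0 [48 88 76] -22.0 [49 88 77] -21.0 [47 89 76] -20.0 [48 88 76] -19.0 [47 89 76] -18.0 [47 88 75] -17.0 [45 87 74] -16.0 [44 87 75] -15.0 [48 89 76] -14.0 [48 89 76] -13.0 [46 89 76] -12.0 [46 85 74] -11.0 [45 65 58] -10.0 [45 53 50] -9.0 [48 80 69] -8.0 [45 90 78] -7.0 [45 87 75] -6.0 [45 87 75] -5.0 [47 89 77] -4.0 [47 88 76] -3.0 [46 88 76] -2.0 [44 87 74] -1.0 [45 88 76] 0.0 [45 88 75] 1.0 [45 88 75] 2.0 [45 87 75] 3.0 [43 88 75] 4.0 [44 87 75] 5.0 [43 87 74] 6.0 [44 88 74] 7.0 [45 89 76] 8.0 [44 78 67] 9.0 [42 52 47] 10.0 [64 76 76] 11.0 [ 98 120 123] 12.0 [104 126 130] 13.0 [104 126 130] 14.0 [105 126 131] 15.0 [105 126 131] 16.0 [104 127 130] 17.0 [105 127 131] 18.0 [104 127 130] 19.0 [ 98 121 124] 20.0 [ 76 105 102] 21.0 [50 91 80] 22.0 [42 85 72] 23.0 [43 86 74] 24.0 [43 86 74] 25.0 [44 88 75] 26.0 [43 86 75] 27.0 [45 87 75] 28.0 [44 89 76] 29.0 [45 80 68] 30.0 [83 93 91] 
104.02173913043478 310.79891304347825 184.0 [486.58589862 122.47963075 116.20464531] [485.27205478 123.77542818 114.        ]
```

The bubble sits about 14.6 mm to the back, so the knob needs about 3.0 rad clockwise. Moving over the knob and unwinding the wrist first.

arm_command(
  plan=[
    [0.3,-0.0198,-0.0352,0,0],
    [0.3,-0.0198,-0.0352,0,0],
    [0.3,-0.0198,-0.0352,0,0],
    [0.3,-0.0198,-0.0352,0,0],
    [0.3,0,0,0,-0.185],
    [0.3,0,0,0,-0.185],
    [0.3,0,0,0,-0.185],
    [0.3,0,0,0,-0.185],
    [0.3,0,0,0,-0.185],
    [0.3,0,0,0,-0.185],
    [0.3,0,0,0,-0.185],
    [0.3,0,0,0,-0.185],
    [0.3,0,0,0,-0.185],
    [0.3,0,0,0,-0.185],
    [0.3,0,0,0,-0.185],
    [0.3,0,0,0,-0.185],
    [0.3,0,0,0,-0.185],
    [0.3,0,0,0,-0.185],
    [0.3,0,0,0,-0.185],
    [0.3,0,0,0,-0.185],
  ],
)

```text
clock: 10.78
eef_pos: [484.7, 122.1, 191.8]
eef_rot: [3.142, 0.0, 2.905]
wrist_force: [0.3, 0.9, 0.2]
finger_gap: 60.8
finger_force: 0.0
```

```bash
python3 - <<'E'
from h import *
s=manip.read_state(); print(s["eef_pos"],s["eef_rot"],s["joints"][5])
c=cam("wrist"); P=cloud(c); z=P[...,2]; im=c["img"].astype(int)
m=((z>95)&(z<120)&(np.hypot(P[...,0]-484.5,P[...,1]-122)<32))
q=P[m]; print(m.sum(), np.median(z[m]))
w=m&(im.min(2)>110); print("cap",w.sum(),P[w].mean(0) if w.any() else None)
t=m&(z>np.median(z[m])-2); print("top circle",cv2.minEnclosingCircle(P[t][:,:2].astype(np.float32)))
E
```

```text
[484.69564424 122.11466757 191.81535921] [3.14150548e+00 1.66005981e-04 2.90496920e+00] -1.1606688915204189
2380 114.89013192585219
cap 6 [478.65168863 126.7436243  110.6565597 ]
top circle ((484.5202331542969, 122.1899185180664), 20.580141067504883)
```

arm_command(
  plan=[
    [0.3,0,0,0.035,0],
    [0.3,0,0,0.035,0],
    [0.3,0,0,0.025,0],
    [0.3,0,0,0.012,0],
    [0.3,0,0,0,0],
    [-1,0,0,0,0],
    [-1,0,0,0,0],
    [-1,0,0,0,0],
    [-1,0,0,0,0],
  ],
  newtons=20,
)

```text
clock: 11.95
eef_pos: [485.0, 122.2, 85.4]
eef_rot: [3.141, 0.001, 2.899]
wrist_force: [-1.2, 0.5, 7.1]
finger_gap: 39.1
finger_force: 20.0
```

arm_command(
  plan=[
    [-1,0,0,0,0.1],
    [-1,0,0,0,0.18],
    [-1,0,0,0,0.18],
    [-1,0,0,0,0.18],
    [-1,0,0,0,0.18],
    [-1,0,0,0,0.18],
    [-1,0,0,0,0.18],
    [-1,0,0,0,0.18],
    [-1,0,0,0,0.18],
    [-1,0,0,0,0.18],
    [-1,0,0,0,0.18],
    [-1,0,0,0,0.18],
    [-1,0,0,0,0.18],
    [-1,0,0,0,0.18],
    [-1,0,0,0,0.18],
    [-1,0,0,0,0.18],
    [-1,0,0,0,0.1],
  ],
)

```text
clock: 14.08
eef_pos: [484.1, 122.3, 85.3]
eef_rot: [-3.141, 0.001, -0.005]
wrist_force: [-8.1, 0.6, 11.8]
finger_gap: 39.2
finger_force: 20.0
```

arm_command(
  plan=[
    [-1,0,0,0,0],
    [-1,0,0,0,0],
    [-1,0,0,0,0],
    [-1,0,0,0,0],
    [-1,0,0,0,0],
    [-1,0,0,0,0],
    [-1,0,0,0,0],
    [-1,0,0,0,0],
    [-1,0,0,0,0],
    [-1,0,0,0,0],
    [-1,0,0,0,0],
    [-1,0,0,0,0],
    [-1,0,0,0,0],
    [-1,0,0,0,0],
  ],
)

```text
clock: 15.82
eef_pos: [484.1, 122.3, 85.3]
eef_rot: [-3.141, 0.001, -0.001]
wrist_force: [-8.4, 0.9, 11.2]
finger_gap: 39.3
finger_force: 20.0
```

```bash
cat >> h.py <<'E'
def read(c,**k):
    t,s=bubble(c,**k); g=s.mean(0)[:,1]; r=s.mean(0)[:,0]
    return t,g,r
E
python3 - <<'E'
from h import *
s=manip.read_state(); print(s["eef_pos"],s["eef_rot"],s["joints"][5])
for n in("wrist","top"):
    c=cam(n); t,g,r=read(c); print(n,[(float(a),int(b),int(d)) for a,b,d in zip(t[::2],g[::2],r[::2])])
    cv2.imwrite(f"pics/{n}4.png",c["img"])
E
```

```text
[484.0716076  122.29607121  85.29219113] [-3.14135228e+00  1.28223700e-03 -1.19890031e-03] 1.7455582416306952
wrist [(-30.0, 0, 0), (-29.0, 0, 0), (-28.0, 0, 0), (-27.0, 0, 0), (-26.0, 0, 0), (-25.0, 0, 0), (-24.0, 0, 0), (-23.0, 0, 0), (-22.0, 0, 0), (-21.0, 0, 0), (-20.0, 0, 0), (-19.0, 0, 0), (-18.0, 0, 0), (-17.0, 0, 0), (-16.0, 0, 0), (-15.0, 0, 0), (-14.0, 0, 0), (-13.0, 0, 0), (-12.0, 0, 0), (-11.0, 0, 0), (-10.0, 0, 0), (-9.0, 0, 0), (-8.0, 0, 0), (-7.0, 0, 0), (-6.0, 0, 0), (-5.0, 0, 0), (-4.0, 0, 0), (-3.0, 0, 0), (-2.0, 0, 0), (-1.0, 0, 0), (0.0, 0, 0), (1.0, 0, 0), (2.0, 0, 0), (3.0, 0, 0), (4.0, 0, 0), (5.0, 0, 0), (6.0, 0, 0), (7.0, 0, 0), (8.0, 0, 0), (9.0, 0, 0), (10.0, 0, 0), (11.0, 0, 0), (12.0, 0, 0), (13.0, 0, 0), (14.0, 0, 0), (15.0, 0, 0), (16.0, 0, 0), (17.0, 0, 0), (18.0, 0, 0), (19.0, 0, 0), (20.0, 0, 0), (21.0, 0, 0), (22.0, 0, 0), (23.0, 0, 0), (24.0, 0, 0), (25.0, 0, 0), (26.0, 0, 0), (27.0, 0, 0), (28.0, 0, 0), (29.0, 0, 0), (30.0, 0, 0)]
top [(-30.0, 219, 206), (-29.0, 207, 172), (-28.0, 201, 136), (-27.0, 196, 101), (-26.0, 196, 83), (-25.0, 197, 72), (
[... 256 characters left out ...]
0, 168, 69), (-9.0, 167, 70), (-8.0, 167, 72), (-7.0, 177, 88), (-6.0, 190, 109), (-5.0, 203, 137), (-4.0, 216, 168), (-3.0, 225, 192), (-2.0, 230, 211), (-1.0, 234, 222), (0.0, 235, 225), (1.0, 235, 225), (2.0, 234, 222), (3.0, 231, 216), (4.0, 226, 200), (5.0, 221, 184), (6.0, 209, 156), (7.0, 196, 127), (8.0, 180, 102), (9.0, 164, 77), (10.0, 160, 68), (11.0, 159, 61), (12.0, 167, 63), (13.0, 180, 68), (14.0, 188, 72), (15.0, 193, 76), (16.0, 197, 79), (17.0, 198, 81), (18.0, 199, 81), (19.0, 198, 81), (20.0, 198, 80), (21.0, 198, 78), (22.0, 198, 76), (23.0, 198, 73), (24.0, 197, 71), (25.0, 195, 72), (26.0, 192, 73), (27.0, 190, 91), (28.0, 188, 114), (29.0, 197, 148), (30.0, 210, 188)]
```

The top view puts the bubble within about 0.3 mm of the middle of the lines while the knob is still held. Releasing it, moving over the level's front block with fingers closed, and checking again.

arm_command(
  plan=[
    [0.3,0,0,0,0],
    [0.3,0,0,0,0],
    [0.3,0,0,0,0],
    [0.3,0,0,-0.02,0],
    [0.3,0,0,-0.035,0],
    [0.3,0,0,-0.035,0.058],
    [-1,0.0068,0.0353,0,0],
    [-1,0.0068,0.0353,0,0],
    [-1,0.0068,0.0353,0,0],
    [-1,0.0068,0.0353,0,0],
    [-1,0,0,0,0],
    [-1,0,0,0,0],
    [-1,0,0,0,0],
    [-1,0,0,0,0],
    [-1,0,0,0,0],
    [-1,0,0,0,0],
  ],
)

```text
clock: 17.92
eef_pos: [503.5, -20.3, 174.8]
eef_rot: [-3.142, -0.0, -0.059]
wrist_force: [0.5, 0.3, 0.3]
finger_gap: 0.8
finger_force: 0.0
```

```bash
cat >> h.py <<'E'
def rel(c,**k):
    t,g,r=read(c,**k); h=(r.min()+r.max())/2
    i=np.where((r>(np.median(r)+r[np.abs(t)<20].max())/2)&(np.abs(t)<22))[0]
    l=np.abs(t+9.5)<3.5; f=np.abs(t-9.5)<3.5
    return dict(bub=(t[i].min(),t[i].max(),t[i].mean()),lines=(t[l][g[l].argmin()],t[f][g[f].argmin()]))
E
python3 - <<'E'
from h import *
s=manip.read_state(); print(s["clock"],s["eef_pos"],s["eef_rot"],s["wrist_force"],s["finger_gap"])
c=cam("wrist"); print(rel(c)); t,g,r=read(c); print([(float(a),int(b),int(d)) for a,b,d in zip(t[::2],g[::2],r[::2])])
print("top",rel(cam("top")))
cv2.imwrite("pics/w5.png",c["img"])
E
```

```text
17.925 [503.48417013 -20.32015049 174.76446308] [-3.14157077e+00 -4.09382107e-05 -5.90006657e-02] [0.54999139 0.28240219 0.25690191] 0.7746650765593098
{'bub': (np.float64(-3.5), np.float64(6.0), np.float64(1.25)), 'lines': (np.float64(-9.0), np.float64(10.5))}
[(-30.0, 88, 83), (-29.0, 80, 70), (-28.0, 86, 48), (-27.0, 88, 43), (-26.0, 89, 43), (-25.0, 87, 43), (-24.0, 88, 42), (-23.0, 87, 41), (-22.0, 88, 44), (-21.0, 89, 43), (-20.0, 88, 42), (-19.0, 89, 44), (-18.0, 89, 45), (-17.0, 89, 44), (-16.0, 89, 45), (-15.0, 89, 46), (-14.0, 90, 46), (-13.0, 101, 47), (-12.0, 109, 49), (-11.0, 111, 51), (-10.0, 78, 51), (-9.0, 60, 50), (-8.0, 107, 50), (-7.0, 112, 50), (-6.0, 112, 52), (-5.0, 111, 54), (-4.0, 122, 87), (-3.0, 143, 116), (-2.0, 155, 127), (-1.0, 159, 133), (0.0, 159, 130), (1.0, 160, 132), (2.0, 159, 131), (3.0, 161, 133), (4.0, 153, 127), (5.0, 153, 127), (6.0, 142, 114), (7.0, 120, 76), (8.0, 116, 60), (9.0, 116, 61), (10.0, 75, 64), (11.0, 89, 62), (12.0, 117, 63), (13.0, 118, 62), (14.0, 119, 64), (15.0, 118, 64), (16.0, 118, 65), (17.0, 118, 66), (18.0, 119, 68), (19.0, 118, 67), (20.0, 116, 66), (21.0, 129, 69), (22.0, 167, 73), (23.0, 179, 75), (24.0, 182, 76), (25.0, 181, 76), (26.0, 182, 76), (27.0, 183, 77), (28.0, 182, 77), (29.0, 180, 73), (30.0, 205, 162)]
top {'bub': (np.float64(-21.5), np.float64(21.5), np.float64(-10.733333333333333)), 'lines': (np.float64(-6.5), np.float64(6.5))}
```

View pics/w5.png

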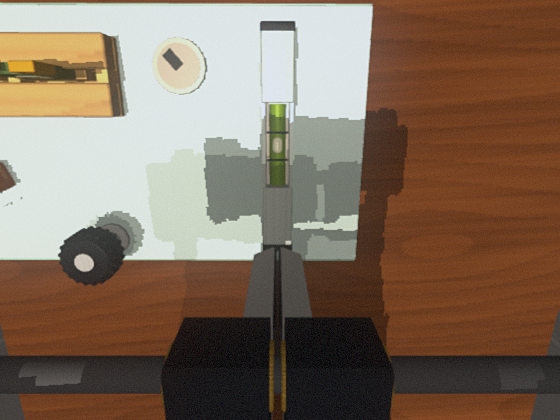

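The freed level reads about +0.6 mm, between the lines (v≈133 and 159, bubble at (277,146)). Pressing on the front block next.

arm_command(
  plan=[
    [-1,0,0,0.03,0],
    [-1,0,0,0.03,0],
    [-1,0,0,0.014,0],
    [-1,0,0,0.001,0],
    [-1,0,0,0.001,0],
    [-1,0,0,0,0],
  ],
  newtons=10,
)

```text
clock: 18.77
eef_pos: [503.9, -20.5, 99.6]
eef_rot: [3.142, -0.001, -0.059]
wrist_force: [0.4, -0.3, -0.4]
finger_gap: 0.9
finger_force: 0.0
```

arm_command(
  plan=[
    [-1,0,0,0.001,0],
    [-1,0,0,0.0005,0],
    [-1,0,0,0.0005,0],
    [-1,0,0,0,0],
  ],
)

```text
clock: 19.27
eef_pos: [503.6, -20.5, 97.2]
eef_rot: [3.142, -0.0, -0.059]
wrist_force: [-2.3, -0.3, 4.3]
finger_gap: -0.1
finger_force: 2.8
```

arm_command(
  plan=[
    [-1,0,0,0.0003,0],
    [-1,0,0,0,0],
    [-1,0,0,0,0],
    [-1,0,0,0,0],
    [-1,0,0,0,0],
    [-1,0,0,0,0],
    [-1,0,0,0,0],
    [-1,0,0,0,0],
    [-1,0,0,0,0],
    [-1,0,0,0,0],
    [-1,0,0,0,0],
    [-1,0,0,0,0],
    [-1,0,0,0,0],
    [-1,0,0,0,0],
    [-1,0,0,0,0],
    [-1,0,0,0,0],
    [-1,0,0,0,0],
    [-1,0,0,0,0],
  ],
)

```text
clock: 21.52
eef_pos: [503.6, -20.5, 97.2]
eef_rot: [3.142, -0.0, -0.059]
wrist_force: [-3.9, 0.7, 8.9]
finger_gap: 0.7
finger_force: 4.5
```

```bash
python3 - <<'E'
from h import *
c=cam("wrist"); print(rel(c)); t,g,r=read(c); print([(float(a),int(b),int(d)) for a,b,d in zip(t[::2],g[::2],r[::2])])
for _ in range(4):
    cam("side"); s=manip.read_state(); print(s["eef_pos"],s["wrist_force"])
cv2.imwrite("pics/w6.png",c["img"])
E
```

```text
{'bub': (np.float64(-3.5), np.float64(6.0), np.float64(1.25)), 'lines': (np.float64(-9.5), np.float64(10.0))}
[(-30.0, 67, 62), (-29.0, 67, 53), (-28.0, 71, 29), (-27.0, 72, 29), (-26.0, 70, 27), (-25.0, 71, 28), (-24.0, 72, 29), (-23.0, 72, 29), (-22.0, 72, 33), (-21.0, 73, 32), (-20.0, 73, 32), (-19.0, 73, 30), (-18.0, 74, 32), (-17.0, 73, 32), (-16.0, 74, 33), (-15.0, 74, 33), (-14.0, 73, 33), (-13.0, 87, 34), (-12.0, 93, 38), (-11.0, 89, 36), (-10.0, 42, 37), (-9.0, 62, 36), (-8.0, 92, 38), (-7.0, 93, 39), (-6.0, 93, 40), (-5.0, 93, 43), (-4.0, 107, 77), (-3.0, 124, 98), (-2.0, 134, 110), (-1.0, 138, 113), (0.0, 137, 113), (1.0, 138, 113), (2.0, 138, 112), (3.0, 137, 113), (4.0, 137, 113), (5.0, 132, 108), (6.0, 118, 93), (7.0, 101, 60), (8.0, 100, 49), (9.0, 90, 52), (10.0, 55, 54), (11.0, 105, 54), (12.0, 157, 59), (13.0, 155, 59), (14.0, 155, 59), (15.0, 156, 60), (16.0, 157, 62), (17.0, 157, 63), (18.0, 157, 62), (19.0, 155, 63), (20.0, 156, 64), (21.0, 157, 64), (22.0, 157, 65), (23.0, 157, 64), (24.0, 156, 66), (25.0, 157, 66), (26.0, 157, 67), (27.0, 159, 68), (28.0, 157, 67), (29.0, 157, 65), (30.0, 181, 147)]
[503.61045877 -20.4908281   97.17637184] [-3.95249802  0.25646301  9.13010092]
[503.61665162 -20.46887578  97.17996966] [-4.14793168  0.3554403   9.46804822]
[503.61563745 -20.4758264   97.19341602] [-3.7885959   0.98418805  8.44073014]
[503.60544893 -20.50677356  97.17818917] [-4.15606521  0.59151849  8.80358306]
```

View pics/w6.png

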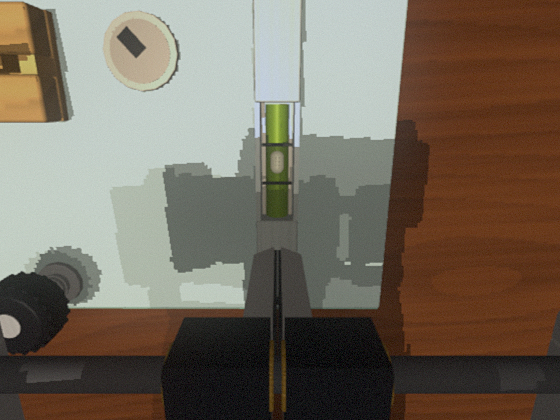

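Pressing steadily at about 9 N on the front block, the bubble at (277,161) lies between the lines (v≈145 and 183), about 1 mm off the middle. Nothing else has moved.

```bash
python3 -c "
from cell import ticket; print(ticket.sign_off())"
```

```text
the job is handed in; nothing more can be done
None
```

The job is handed in at about 22 s: the level stands on the clear right end of the glass, the bubble is between its lines (about 1 mm off the middle), and the fingers are still pressing it down with about 9 N.

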